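# Lever open the snapped-shut dry box and fetch the cover glasses

## Task

The cover glasses are in the grey dry box, whose clear lid has snapped shut on its catches. Put the blade of the wooden-handled spatula into the notch at the front of the box and lever the lid up over the edge of the notch until the catches let go (do not force the shut lid with the hand itself), then swing the lid right back until it stands open on its own. Lay the spatula down flat on the worktop and set the box of cover glasses, without dropping it, flat inside the ribbed aluminium tray. Leave the two dropper bottles beside the dry box standing where they are.

Things in the scene. Friction and masses are not known exactly. Their poses are not given: they have to be found in the camera images.
- dry_box: grey plastic storage box, fixed on the worktop, 110 (x) x 150 (y) x 77 mm high with its lid shut. Origin: centre of the underside; x points from the notched front to the hinged back, z up. Walls 5 mm, rim 72 mm and inner floor 36 mm above the worktop. Two sprung roller catches inside the front wall hold the shut lid with about 6 N at its front edge and let go when it has risen 6 mm (0.05 rad)
- notch (a point): middle of the pry notch, in the outer face of the front wall, 55 mm before the box's centre, 69 mm above the worktop: an opening 30 mm wide and 6 mm high through the 5 mm wall. Its lower edge (the edge to lever over) is 66 mm, the underside of the shut lid 72 mm above the worktop; in the middle of the box behind it nothing stands higher than 58 mm
- lid (a joint): opening angle of the lid in rad: 0 shut, 1.75 fully open (leaning back past upright). The lid is a flat plate 110 x 150 x 5 mm, clear with a grey frame, flush with the box outline; hinge line along y, 58 mm behind the box's centre, 72 mm above the worktop. Off the catches it needs about 1 N at the front edge and stays at any angle (stiff hinge)
- lid_edge (a point): middle of the lid's front edge, in the middle of its 5 mm thickness, 113 mm from the hinge line: with the lid shut it lies straight above the notch
- spatula: stiff steel spatula lying flat on the worktop, 185 mm long, 0.11 kg. Origin: under the middle of the grip, near the centre of mass; x points along the blade to the tip, z up. Wooden handle 20 mm wide, 18 mm thick, from 70 mm behind the origin to 30 mm before it; blade 16 mm wide, 2 mm thick, to 115 mm before the origin, 9 mm above the underside. Several N on the tip alone turn it in the grip
- spatula_tip (a point): end of the spatula's blade, in the middle of its thickness
- cover_glasses: cardboard box of cover glasses, white sides with a dark band, 55 x 55 x 22 mm, 0.07 kg, lying on the inner floor of the dry box. Origin: centre of the underside, z up
- ribbed_tray: flat ribbed aluminium tray, 170 (x) x 300 (y) x 12 mm, fixed on the worktop. Origin: centre of the underside; x and y along its sides. Rim walls 2 mm thick and 12 mm high; a thing set in it stands on the ribs, 7 mm above the worktop
- dropper_a: bystander: small white dropper bottle with a pointed cap, 30 mm across, 80 mm high, standing on the worktop; origin under its centre
- dropper_b: bystander: small white dropper bottle with a pointed cap, 30 mm across, 80 mm high, standing on the worktop; origin under its centre

How it is judged:
By the outcome, as a careful person would: the job done as asked, in the order asked, and still so for the second after the job is handed in, with the robot touching nothing.
It also fails if it takes over 72 s, if anything falls off the work surface, if the arm or the gripper's body presses on something with over 40 N, if the wrist force passes 120 N, or if a joint passes its speed limit or range.

## Robot

A 7-joint arm with a two-finger parallel gripper is mounted at the origin on the work surface; the furniture and walls round the work are solid. World frame = base frame: x ahead of the robot, y to its left, z up, the work surface at z = 0. Lengths are in m, angles in rad, forces in N, time in s.
With the tool pointing down it reaches from about 0.4 to 0.85 m from the base axis. Payload 10.4 kg.
Tool frame: the origin (TCP) lies between the finger pads; the fingertips stand 22 mm ahead of it and the grasp point (between the pads) lies 3 mm ahead of it; z points along the fingers, y is the line along which they close (so a half turn about z gives the same grasp; the last joint's range is limited). The gripper opens to 85 mm and grips with 20 to 120 N. Pads are 22 mm wide; open, the fingers measure 114 mm over their backs; the gripper's body (76 mm by 85 mm) begins 54 mm behind the grasp point. The pads swing forward as they close: fully open they stand 13 mm farther back than shut.
Start: joints at [-1.252, 0.332, -0.065, 1.46, 0.022, 1.35, -0.088], TCP at [0.209, 0.589, 0.215] pointing down, gripper open.
Joint ranges: [-2.6, 2.6], [-0.5, 2.12], [-1.47, 1.34], [0.16, 2.42], [-1.27, 4.41], [0.06, 2.06], [-2.6, 2.6]. Speed limits (rad/s): [2.22, 2.22, 2.79, 2.79, 3.14, 3.14, 3.14].

## Interface

Orientations are given as a unit quaternion [x, y, z, w].
In Python, from workcell import manip, camera, ticket, boxes_of, outline_of gives the robot as it stands.
- The arm moves only by the tool carry_out, never from a script. Its argument "deltas" is a list of rows, each a list of 5 numbers: the shift along the tool's x, y, z as a fraction of full scale, then the turn about the tool's z as a fraction of full scale, then the opening, from -1 (shut) to 1 (fully open), so that 0 is half open. In form: [[tx, ty, tz, spin, gripper], ...]. A call has 1 to 20 rows; each row is the pose to reach, as a shift and turn from the pose commanded when the call began, along the tool's axes at that moment; what a row does not reach only later rows make up. Full scale, the value 1, is 150 mm for a shift and 30 degrees for a turn. A row lasts 1/8 s, in which the tool goes at most 62.5 mm and 10.7 degrees, less where a joint would pass 70% of its speed; a pose out of reach is approached as far as the arm can. A call with a number of a shift or a turn outside -1 to 1 is refused whole. A call with a gripper value outside its range is refused whole. The fingers move at their own pace and stop on an object; "force" is the grip in N (left out, the last holds). Time passes only in rows, so rows that repeat a pose let the fingers close. It gives the time, the measured TCP pose, the force, the opening and the grip force at its end, in the units of the state.
- manip.get_obs(): the state, without advancing time (a new reading comes with each control period).
- camera(name): name is "scene" or "top" or "wrist"; returns a dict with "img" (480x640x3 uint8, red, green, blue), "depth" (480x640 float32, m along the optical axis (not along the pixel's ray), 0 where there is no reading), "vertical_fov" (degrees; the focal length in pixels is half the picture's height over the tangent of half this angle, whatever the lens; pixels are square), "cx", "cy" (the principal point, pixels), "R" (3x3) and "t" (3): a world point X has camera coordinates R X + t. Camera axes: x right, y down, z forward; pixel columns grow to the right and rows downward; lengths in m; the calibration is good to about 2 mm. A picture is of the moment at which its call begins.
- ticket.hand_in(): hands the job in; it is judged then, once.
Trained networks look in a picture, given as the dict that the camera call returned (one of the last four; its "shot" number tells which), for a name from the list of things; names that differ only in an ending like _2 or _b are one class to them, and where a whole thing is asked for, a point or a joint stands for the part that bears it (a point fixed in the world has none). Each returns a list of dicts, best first, with "conf" (0 to 1); they miss things now and then, are a little off and sometimes report something else, mostly with a low value. They report only what shows in the picture. A call takes as long as a camera call.
- boxes_of(query, picture): "position" ([x, y, z] in m, in world coordinates, good to about 4 mm: the middle of the surface that is visible of it).
- outline_of(query, picture): "region" (480x640 bool, what is visible of it).
The state is a dict: "clock": time; "joint_pos": joint angles; "joint_velocities": joint speeds; "tau": joint torques, N m; "position": TCP position; "ee_rot": TCP orientation; "ft_force": force on the tool from outside, world axes, zero at the start; "torque": the same for the moment, N m; "grip_width": opening from 0.0 (shut) to 1.0 (fully open); "grasp_force": force on a finger pad.
Only numpy, scipy, OpenCV 4.12 (cv2) and the standard library are available. Lean on these libraries where they do the work, as an engineer would, in place of code of your own. Each camera call takes 0.05 s, during which the arm holds its last target. There are 200 camera calls.

## Working session

There is one attempt and no reset: what is moved stays moved. The work goes in short steps, Python scripts to look and compute and a tool call to move; the robot and the scene stay as the last step left them, time stands still between calls to the robot, and variables do not carry over. Pictures are saved under pics/ and viewed, at most 10 in all, crops included, and the job is handed in when it is done.

Besides the shell and the picture viewer there is one more tool, called after "Request:" as name(argument=value, ...), one argument or row to a line, values as JSON. carry_out: Moves the arm, as the interface text tells. Its arguments: {"type":"object","properties":{"deltas":{"type":"array","items":{"type":"array","items":{"type":"number"}}},"force":{"type":"number"}},"required":["deltas"]}

```bash
mkdir -p pics; ls; cat > h.py <<'E'
import numpy as np, cv2
from workcell import manip, camera, ticket, boxes_of, outline_of
from scipy.spatial.transform import Rotation as Ro
def cloud(p):
    f=240/np.tan(np.radians(p["vertical_fov"])/2)
    v,u=np.mgrid[:480,:640]; d=p["depth"]
    c=np.stack([(u-p["cx"])/f*d,(v-p["cy"])/f*d,d],-1)
    return (c-p["t"])@p["R"]
def proj(p,X):
    f=240/np.tan(np.radians(p["vertical_fov"])/2)
    c=p["R"]@np.array(X)+p["t"]; return c[0]/c[2]*f+p["cx"],c[1]/c[2]*f+p["cy"]
E
python3 - <<'E'
from h import *
o=manip.get_obs();print({k:np.round(v,3) for k,v in o.items()})
for n in ("top","scene"):
    p=camera(n);cv2.imwrite(f"pics/{n}1.png",p["img"][...,::-1]);C=cloud(p)
    for q in ["dry_box","lid","spatula","cover_glasses","ribbed_tray","dropper_a"]:
        for b in boxes_of(q,p)[:3]: print(n,q,np.round(b["position"],3),round(b["conf"],2))
        for r in outline_of(q,p)[:2]:
            m=r["region"]&(p["depth"]>0); X=C[m]
            if len(X)<20: continue
            z=np.median(X[:,2]); rect=cv2.minAreaRect(X[:,:2].astype(np.float32)*1000)
            print("   outl",round(r["conf"],2),m.sum(),"z",np.round(np.percentile(X[:,2],[5,50,95]),3),[np.round(a,1) for a in rect])
E
```

```text
pics
{'clock': np.float64(0.0), 'joint_pos': array([-1.252,  0.333, -0.065,  1.461,  0.022,  1.35 , -0.089]), 'joint_velocities': array([ 0.002, -0.001, -0.001,  0.001, -0.   , -0.   , -0.   ]), 'tau': array([ 0.0000e+00, -6.2545e+01,  4.9000e-02, -3.9160e+01,  1.6000e-02,
        1.0000e-02,  0.0000e+00]), 'position': array([0.209, 0.588, 0.215]), 'ee_rot': array([ 0.17 ,  0.985, -0.001, -0.   ]), 'ft_force': array([-1.066, -0.383, -0.552]), 'torque': array([ 0.006,  0.033, -0.054]), 'grasp_force': np.float64(0.0), 'grip_width': np.float64(1.002)}
top dry_box [0.628 0.114 0.07 ] 0.88
top dry_box [0.627 0.117 0.081] 0.5
   outl 0.56 7155 z [0.042 0.076 0.078] [array([646.5, 121.8]), array([162.5, 142.7]), np.float64(86.0)]
   outl 0.45 330 z [0.011 0.048 0.078] [array([666.3, -37.3]), array([22.4, 29.3]), np.float64(0.8)]
top lid [0.627 0.118 0.082] 0.86
top lid [0.625 0.113 0.075] 0.16
   outl 0.82 6375 z [0.073 0.076 0.079] [array([648.4, 126.6]), array([169.8, 143.4]), np.float64(86.5)]
top spatula [0.408 0.185 0.014] 0.94
   outl 0.72 1206 z [0.007 0.015 0.02 ] [array([413.4, 174
[... 775 characters left out ...]
)]
   outl 0.89 1864 z [0.074 0.076 0.078] [array([633.8, 117.4]), array([149.7, 117.4]), np.float64(85.2)]
scene spatula [0.411 0.177 0.012] 0.65
   outl 0.55 718 z [-0.001  0.01   0.018] [array([420.7, 171.1]), array([ 34.8, 181.5]), np.float64(2.2)]
scene ribbed_tray [ 0.458 -0.188  0.002] 0.73
   outl 0.71 12230 z [-0.     0.002  0.009] [array([ 390.4, -189.2]), array([324.5, 308.8]), np.float64(5.3)]
scene dropper_a [ 0.595 -0.053  0.04 ] 0.86
scene dropper_a [ 0.665 -0.048  0.044] 0.84
   outl 0.77 431 z [0.001 0.037 0.074] [array([631.3, -34.1]), array([98.9, 32.4]), np.float64(29.1)]
   outl 0.71 306 z [0.009 0.044 0.074] [array([643. , -44.6]), array([70.3, 27.9]), np.float64(11.2)]
```

View pics/top1.png

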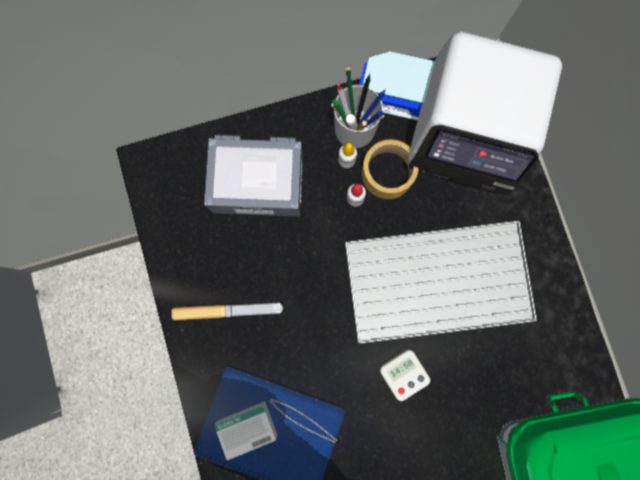

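View pics/scene1.png

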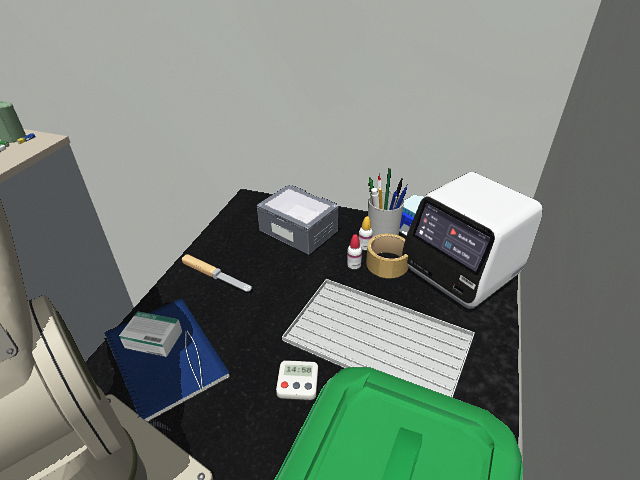

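The top view shows the dry box at px (253,177) with its front towards the robot, and the cover glasses visible through the lid at (262,178). The spatula is at (227,311), blade to the right (−y), with the handle at (198,313). The tray is at (440,280) and the droppers are at (347,155) and (356,194). The scene view agrees.

```bash
cat >> h.py <<'E'
def go(target,yaw):
    """fractions: target TCP world pos, yaw deg of tool y axis (mod 180)"""
    o=manip.get_obs();R=Ro.from_quat(o["ee_rot"]).as_matrix();y=R[:,1]
    cur=np.degrees(np.arctan2(y[1],y[0])); d=(yaw-cur+90)%180-90
    print("yaw",round(cur,2),"tilt",np.round(R[:,2],3),"pos",np.round(o["position"],4),"clock",o["clock"],"F",np.round(o["ft_force"],1),"grip",o["grip_width"])
    s=R.T@(np.array(target)-o["position"])/.15
    print("shift",np.round(s,3),"spin deg",round(d,2),"->",round(-d/30,3))
E
python3 - <<'E'
from h import *
p=camera("top");C=cloud(p)
print("cam",-p["R"].T@p["t"])
r=outline_of("spatula",p)[0]["region"]&(p["depth"]>0);X=C[r];X=X[(X[:,2]>.004)]
c=X[:,:2].mean(0);u=np.linalg.svd(X[:,:2]-c,full_matrices=False)[2][0];u*=-np.sign(u[1])
s=(X[:,:2]-c)@u;n=(X[:,:2]-c)@[-u[1],u[0]]
print("spat axis deg",np.degrees(np.arctan2(u[1],u[0])),"c",c,"ext",s.min(),s.max())
print("rear",c+u*s.min(),"tip",c+u*s.max())
for a in np.arange(s.min(),s.max(),.02):
    k=(s>=a)&(s<a+.02);print(round(a,3),k.sum(),"w",np.round(np.percentile(n[k],[3,97]),4),"z",np.round(np.median(X[k,2]),4))
m=(C[...,2]>.068)&(C[...,2]<.084)&(np.hypot(C[...,0]-.64,C[...,1]-.12)<.12)
m=cv2.morphologyEx(m.astype(np.uint8),cv2.MORPH_OPEN,np.ones((9,9)))>0
L=C[m];print("lid",m.sum(),np.median(L[:,2]),cv2.minAreaRect((L[:,:2]*1000).astype(np.float32)))
for n2 in (0.02,.05): 
  pass
t=outline_of("ribbed_tray",p)[0]["region"]&(p["depth"]>0)
t=cv2.morphologyEx(t.astype(np.uint8),cv2.MORPH_OPEN,np.ones((9,9)))>0
print("tray",cv2.minAreaRect((C[t][:,:2]*1000).astype(np.float32)))
# front edge line: per-column min x of lid
yb=np.arange(.06,.19,.01)
fr=[L[(abs(L[:,1]-y)<.005),0].min() for y in yb];bk=[L[(abs(L[:,1]-y)<.005),0].max() for y in yb]
print("front fit",np.polyfit(yb,fr,1),np.round(fr,3));print("back",np.polyfit(yb,bk,1))
E
```

```text
cam [0.40965727 0.01321832 0.9283737 ]
spat axis deg -88.5520227562133 c [0.41316144 0.17720341] ext -0.08365690236691772 0.09602848300075664
rear [0.41104749 0.2608336 ] tip [0.41558801 0.08120559]
-0.084 141 w [-0.0092  0.0091] z 0.017
-0.064 145 w [-0.0089  0.0096] z 0.0173
-0.044 145 w [-0.0097  0.0089] z 0.0171
-0.024 140 w [-0.0089  0.0094] z 0.0173
-0.004 124 w [-0.0074  0.0083] z 0.0162
0.016 96 w [-0.0064  0.0057] z 0.0097
0.036 117 w [-0.0075  0.0075] z 0.0099
0.056 112 w [-0.007   0.0075] z 0.0096
0.076 103 w [-0.0075  0.0074] z 0.0097
lid 6279 0.07605587496986707 ((634.1362915039062, 117.83020782470703), (150.42172241210938, 116.49482727050781), 86.12875366210938)
tray ((453.97930908203125, -189.6226806640625), (171.51954650878906, 305.29193115234375), 5.456287860870361)
front fit [0.06449414 0.56856807] [0.573 0.573 0.573 0.574 0.575 0.576 0.576 0.578 0.578 0.578 0.579 0.579
 0.58 ]
back [0.06305966 0.68236629]
```

```bash
python3 - <<'E'
from h import *
go([.4128,.193,.12],1.45)
E
```

```text
yaw 70.42 tilt [ 0.  0. -1.] pos [0.2095 0.5889 0.2155] clock 1.45 F [ 0.1  0.3 -0.1] grip 0.9973344469672334
shift [-2.162 -2.032  0.636] spin deg -68.97 -> 2.299
```

Request:
carry_out(
  deltas=[
    [-1,-1,0.2,1,1],
    [-1,-1,0.2,1,1],
    [-1,-1,0.2,1,1],
    [-1,-1,0.2,1,1],
    [-1,-1,0.2,1,1],
  ],
)

```text
clock: 2.08
position: [0.3017, 0.3956, 0.1856]
ee_rot: [0.421, 0.907, 0.0, 0.0]
ft_force: [-0.8, 0.9, 0.3]
grip_width: 0.998
grasp_force: 0.0
```

```bash
python3 -c "
from h import *
go([.4128,.193,.12],1.45)"
```

```text
yaw 40.22 tilt [ 0.  0. -1.] pos [0.3017 0.3956 0.1856] clock 2.075 F [-0.8  0.9  0.3] grip 0.9979056668737186
shift [-1.509 -0.307  0.437] spin deg -38.77 -> 1.292
```

Request:
carry_out(
  deltas=[
    [-1,-0.3,0.3,1,1],
    [-1,-0.3,0.3,1,1],
    [-1,-0.3,0.3,1,1],
    [-1,-0.3,0.3,1,1],
  ],
)

```text
clock: 2.58
position: [0.3641, 0.2525, 0.1401]
ee_rot: [0.642, 0.767, -0.0, -0.0]
ft_force: [0.1, 0.7, 0.1]
grip_width: 0.997
grasp_force: 0.0
```

```bash
python3 -c "
from h import *
go([.4128,.193,.12],1.45)"
```

```text
yaw 10.17 tilt [-0. -0. -1.] pos [0.3641 0.2525 0.1401] clock 2.575 F [0.1 0.7 0.1] grip 0.9968483248007212
shift [-0.448  0.25   0.134] spin deg -8.72 -> 0.291
```

Request:
carry_out(
  deltas=[
    [-0.448,0.25,0.13,0.29,1],
    [-0.448,0.25,0.3,0.29,1],
    [-0.448,0.25,0.6,0.29,1],
    [-0.448,0.25,0.773,0.29,1],
    [-0.448,0.25,0.773,0.29,1],
    [-0.448,0.25,0.773,0.29,-1],
    [-0.448,0.25,0.773,0.29,-1],
    [-0.448,0.25,0.773,0.29,-1],
    [-0.448,0.25,0.773,0.29,-1],
    [-0.448,0.25,0.773,0.29,-1],
    [-0.448,0.25,0.773,0.29,-1],
    [-0.448,0.25,0.773,0.29,-1],
  ],
  force=60,
)

```text
clock: 4.08
position: [0.4126, 0.1946, 0.0244]
ee_rot: [0.696, 0.718, 0.0, -0.0]
ft_force: [0.9, -0.2, -1.3]
grip_width: 0.003
grasp_force: 0.0
```

```bash
python3 -c "
from h import *
go([.4128,.193,.024],1.45)"
```

```text
yaw 1.71 tilt [-0.  0. -1.] pos [0.4126 0.1946 0.0244] clock 4.075 F [ 0.9 -0.2 -1.3] grip 0.002823283905723323
shift [-0.01   0.001  0.003] spin deg -0.26 -> 0.009
```

```bash
python3 - <<'E'
from h import *
a=camera("wrist");b=camera("top")
im=np.hstack([cv2.resize(a["img"],(400,300)),cv2.resize(b["img"][250:370,120:280],(400,300))])
cv2.imwrite("pics/g1.png",im[...,::-1])
for n,p in (("w",a),("t",b)):
    for q in boxes_of("spatula",p): print(n,q)
E
```

```text
w {'position': [0.4129, 0.2323, 0.022], 'conf': 0.63}
t {'position': [0.4114, 0.1411, 0.0105], 'conf': 0.56}
```

View pics/g1.png

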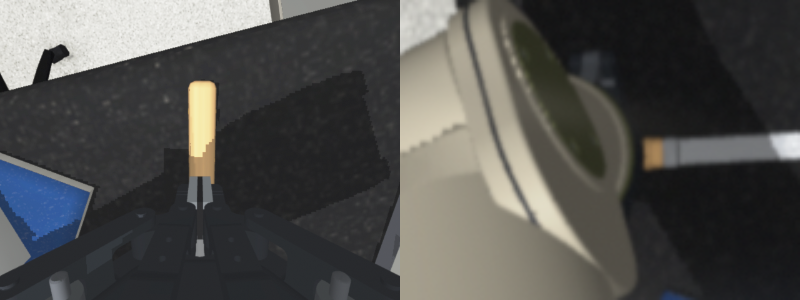

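```bash
python3 - <<'E'
from h import *
a=camera("wrist");C=cloud(a)
print("cam",-a["R"].T@a["t"])
for v in range(130,420,12): print(v,[tuple(np.round(C[v,u],3)) for u in (310,322,334)])
o=manip.get_obs();R=Ro.from_quat(o["ee_rot"]).as_matrix()
print("tip px",proj(a,o["position"]+R[:,2]*.022),"grasp",proj(a,o["position"]+R[:,2]*.003),"handle",proj(a,[.4128,.193,.018]),proj(a,[.4111,.2633,.018]))
E
```

```text
cam [0.40972916 0.26285643 0.18358426]
130 [(np.float64(0.406), np.float64(0.264), np.float64(0.014)), (np.float64(0.411), np.float64(0.265), np.float64(0.015)), (np.float64(0.416), np.float64(0.265), np.float64(0.015))]
142 [(np.float64(0.406), np.float64(0.259), np.float64(0.019)), (np.float64(0.411), np.float64(0.26), np.float64(0.019)), (np.float64(0.416), np.float64(0.26), np.float64(0.019))]
154 [(np.float64(0.406), np.float64(0.254), np.float64(0.018)), (np.float64(0.411), np.float64(0.255), np.float64(0.019)), (np.float64(0.41), np.float64(0.263), np.float64(0.184))]
166 [(np.float64(0.406), np.float64(0.249), np.float64(0.018)), (np.float64(0.412), np.float64(0.249), np.float64(0.019)), (np.float64(0.417), np.float64(0.25), np.float64(0.02))]
178 [(np.float64(0.406), np.float64(0.244), np.float64(0.018)), (np.float64(0.412), np.float64(0.244), np.float64(0.019)), (np.float64(0.417), np.float64(0.244), np.float64(0.019))]
190 [(np.float64(0.407), np.float64(0.239), np.float64(0.017)), (np.float64(0.412), np.float64(0.239), np.float64(0.019)), (np.float64(0.417), np.float64(0.
[... 3046 characters left out ...]
11)), (np.float64(0.415), np.float64(0.2), np.float64(0.104))]
406 [(np.float64(0.409), np.float64(0.187), np.float64(0.093)), (np.float64(0.416), np.float64(0.118), np.float64(0.011)), (np.float64(0.416), np.float64(0.197), np.float64(0.105))]
418 [(np.float64(0.41), np.float64(0.205), np.float64(0.118)), (np.float64(0.412), np.float64(0.205), np.float64(0.119)), (np.float64(0.415), np.float64(0.206), np.float64(0.119))]
tip px (np.float64(320.13332678631616), np.float64(270.64809054640665)) grasp (np.float64(320.2922026886459), np.float64(284.9707661402731)) handle (np.float64(320.6960585175048), np.float64(285.2423948517639)) (np.float64(321.8510856076151), np.float64(133.09850734068198))
```

```bash
python3 - <<'E'
from h import *
a=camera("wrist");C=cloud(a)
for v in range(272,292,1): print(v,[tuple(float(x) for x in np.round(C[v,u],3)) for u in (300,306,316,326,336,342)])
cv2.imwrite("pics/g2.png",cv2.resize(a["img"][220:440,220:420],(800,600),interpolation=cv2.INTER_CUBIC)[...,::-1])
E
```

```text
272 [(0.402, 0.193, 0.001), (0.406, 0.199, 0.017), (0.41, 0.2, 0.018), (0.415, 0.2, 0.019), (0.42, 0.2, 0.018), (0.423, 0.199, 0.015)]
273 [(0.402, 0.192, 0.001), (0.406, 0.199, 0.017), (0.41, 0.2, 0.019), (0.415, 0.199, 0.018), (0.42, 0.199, 0.018), (0.423, 0.198, 0.014)]
274 [(0.402, 0.191, -0.0), (0.406, 0.198, 0.017), (0.41, 0.199, 0.018), (0.415, 0.199, 0.018), (0.42, 0.199, 0.018), (0.423, 0.198, 0.014)]
275 [(0.402, 0.191, 0.001), (0.406, 0.198, 0.018), (0.41, 0.198, 0.019), (0.415, 0.198, 0.018), (0.42, 0.199, 0.018), (0.423, 0.197, 0.015)]
276 [(0.402, 0.19, -0.0), (0.406, 0.197, 0.017), (0.41, 0.198, 0.018), (0.415, 0.198, 0.018), (0.42, 0.198, 0.019), (0.423, 0.197, 0.015)]
277 [(0.402, 0.19, 0.001), (0.406, 0.197, 0.017), (0.41, 0.197, 0.019), (0.415, 0.198, 0.019), (0.42, 0.198, 0.018), (0.423, 0.197, 0.016)]
278 [(0.402, 0.189, -0.0), (0.406, 0.196, 0.017), (0.41, 0.197, 0.019), (0.415, 0.197, 0.018), (0.42, 0.197, 0.017), (0.423, 0.195, 0.014)]
279 [(0.402, 0.189, 0.001), (0.406, 0.196, 0.017), (0.41, 0.196, 0.019), (0.415, 0.196, 0.018), (0.42, 0.196, 0.018), (0.423, 
[... 996 characters left out ...]

287 [(0.402, 0.185, 0.001), (0.407, 0.205, 0.049), (0.41, 0.206, 0.05), (0.414, 0.206, 0.051), (0.418, 0.206, 0.05), (0.423, 0.191, 0.014)]
288 [(0.402, 0.184, 0.001), (0.407, 0.205, 0.05), (0.41, 0.205, 0.05), (0.414, 0.206, 0.051), (0.418, 0.206, 0.051), (0.423, 0.19, 0.013)]
289 [(0.402, 0.183, -0.0), (0.407, 0.205, 0.051), (0.41, 0.206, 0.052), (0.414, 0.205, 0.051), (0.418, 0.206, 0.052), (0.423, 0.19, 0.014)]
290 [(0.402, 0.182, 0.0), (0.407, 0.206, 0.053), (0.41, 0.206, 0.053), (0.414, 0.206, 0.052), (0.418, 0.206, 0.053), (0.423, 0.189, 0.015)]
291 [(0.402, 0.182, -0.0), (0.407, 0.206, 0.054), (0.41, 0.206, 0.054), (0.414, 0.206, 0.055), (0.418, 0.206, 0.055), (0.423, 0.189, 0.014)]
```

View pics/g2.png

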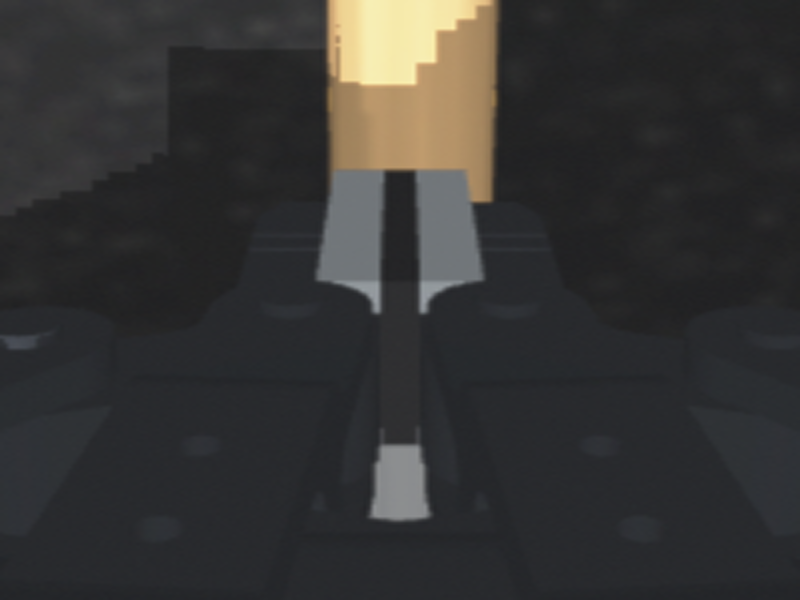

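The wrist crop shows the shut fingertips at about row 282 (crop y≈170), and the depth there puts them at z≈0.043, above the handle top at 0.018. The reported TCP height therefore sits about 40 mm below the true one. I'll reopen, go down about 37 mm and close again.

Request:
carry_out(
  deltas=[
    [0,0,0,0,1],
    [0,0,0,0,1],
    [0,0,0,0,1],
    [0,0,0,0,1],
    [0,0,0,0,1],
    [0,0,0.07,0,1],
    [0,0,0.14,0,1],
    [0,0,0.2,0,1],
    [0,0,0.25,0,1],
    [0,0,0.25,0,1],
  ],
)

```text
clock: 5.62
position: [0.4122, 0.1943, -0.0137]
ee_rot: [0.696, 0.718, -0.001, -0.0]
ft_force: [-0.1, 0.0, 0.7]
grip_width: 0.998
grasp_force: 0.0
```

```bash
python3 - <<'E'
from h import *
go([.4128,.193,.024],1.45)
a=camera("wrist");C=cloud(a)
print("cam",-a["R"].T@a["t"])
v=a["img"]
for r in range(200,360,8):
    row=C[r]; print(r,[tuple(float(x) for x in np.round(row[u],3)) for u in (220,250,320,390,420)])
E
```

```text
yaw 1.71 tilt [-0.001 -0.001 -1.   ] pos [ 0.4122  0.1943 -0.0137] clock 5.625 F [-0.1  0.   0.7] grip 0.9978393771945367
shift [-0.009  0.004 -0.251] spin deg -0.26 -> 0.009
cam [0.40949859 0.2626862  0.14538178]
200 [(0.371, 0.236, 0.001), (0.383, 0.237, 0.001), (0.411, 0.241, 0.018), (0.438, 0.238, 0.001), (0.45, 0.239, 0.0)]
208 [(0.371, 0.233, 0.001), (0.383, 0.233, 0.0), (0.411, 0.238, 0.018), (0.438, 0.235, 0.001), (0.45, 0.236, 0.001)]
216 [(0.371, 0.23, 0.001), (0.383, 0.23, 0.0), (0.411, 0.235, 0.019), (0.439, 0.232, 0.001), (0.451, 0.232, 0.001)]
224 [(0.371, 0.227, 0.0), (0.383, 0.227, 0.0), (0.411, 0.232, 0.019), (0.439, 0.229, -0.0), (0.451, 0.229, 0.0)]
232 [(0.371, 0.223, 0.0), (0.383, 0.224, 0.001), (0.411, 0.229, 0.018), (0.439, 0.226, 0.001), (0.452, 0.226, -0.0)]
240 [(0.371, 0.22, 0.001), (0.383, 0.22, 0.001), (0.411, 0.226, 0.018), (0.44, 0.222, 0.0), (0.452, 0.223, 0.001)]
248 [(0.37, 0.216, 0.0), (0.383, 0.217, 0.0), (0.411, 0.224, 0.019), (0.44, 0.219, 0.001), (0.452, 0.219, 0.001)]
256 [(0.37, 0.213, -0.0), (0.383, 0.214, 0.002), (0.411, 0.22, 0.019), (0.44,
[... 734 characters left out ...]
0)]
312 [(0.369, 0.187, -0.0), (0.382, 0.189, 0.001), (0.412, 0.198, 0.019), (0.442, 0.19, 0.0), (0.455, 0.19, 0.001)]
320 [(0.369, 0.184, 0.0), (0.382, 0.184, -0.0), (0.412, 0.194, 0.018), (0.443, 0.186, 0.0), (0.455, 0.186, 0.0)]
328 [(0.369, 0.18, 0.001), (0.382, 0.18, -0.0), (0.412, 0.192, 0.02), (0.443, 0.182, 0.001), (0.456, 0.183, 0.0)]
336 [(0.369, 0.177, 0.001), (0.382, 0.176, 0.0), (0.412, 0.188, 0.019), (0.443, 0.179, 0.001), (0.456, 0.179, 0.001)]
344 [(0.368, 0.172, -0.0), (0.382, 0.173, 0.001), (0.412, 0.185, 0.019), (0.443, 0.174, 0.0), (0.457, 0.175, 0.001)]
352 [(0.369, 0.169, 0.001), (0.382, 0.169, 0.001), (0.412, 0.181, 0.018), (0.444, 0.17, -0.001), (0.457, 0.172, 0.002)]
```

Request:
carry_out(
  deltas=[
    [0,0,0.01,0,-1],
    [0,0,0.01,0,-1],
    [0,0,0.01,0,-1],
    [0,0,0.01,0,-1],
    [0,0,0.01,0,-1],
    [0,0,0.01,0,-1],
  ],
  force=70,
)

```text
clock: 6.42
position: [0.4129, 0.1948, -0.0141]
ee_rot: [0.696, 0.718, 0.0, 0.0]
ft_force: [-0.6, -0.4, 5.9]
grip_width: 0.214
grasp_force: 69.2
```

Request:
carry_out(
  deltas=[
    [0,0,-0.1,0,-1],
    [0,0,-0.4,0,-1],
    [0,0,-0.7,-0.3,-1],
    [0,0,-0.7,-0.6,-1],
    [0,0,-0.7,-0.9,-1],
    [0,0,-0.7,-1,-1],
    [0,0,-0.7,-1,-1],
  ],
)

```text
clock: 7.3
position: [0.4126, 0.1945, 0.0911]
ee_rot: [0.487, 0.873, 0.0, 0.0]
ft_force: [-0.1, 0.1, -0.5]
grip_width: 0.212
grasp_force: 68.6
```

Request:
carry_out(
  deltas=[
    [0,0,0,-0.3,-1],
    [0,0,0,-0.6,-1],
    [0,0,0,-0.9,-1],
    [0,0,0,-1,-1],
    [0,0,0,-1,-1],
  ],
)

```text
clock: 7.92
position: [0.4125, 0.1945, 0.0907]
ee_rot: [0.245, 0.969, 0.0, 0.0]
ft_force: [0.6, 0.3, -1.4]
grip_width: 0.216
grasp_force: 68.6
```

Request:
carry_out(
  deltas=[
    [0,0,0,-0.3,-1],
    [0,0,0,-0.6,-1],
    [0,0,0,-0.82,-1],
    [0,0,0,-0.82,-1],
    [0,0,0,-0.82,-1],
  ],
)

```text
clock: 8.55
position: [0.4126, 0.1946, 0.0906]
ee_rot: [0.034, 0.999, 0.0, 0.0]
ft_force: [-0.9, 0.0, -0.4]
grip_width: 0.213
grasp_force: 68.6
```

```bash
cat > look.py <<'E'
from h import *
go([.425,.131,.046],86.3)
for n in ("top","scene"):
    p=camera(n);C=cloud(p)
    for r in outline_of("spatula",p)[:2]:
        X=C[r["region"]&(p["depth"]>0)];X=X[X[:,2]>.02]
        if len(X)<15: continue
        c=X[:,:2].mean(0);u=np.linalg.svd(X[:,:2]-c,full_matrices=False)[2][0];u*=np.sign(u[0]);s=(X[:,:2]-c)@u
        print(n,round(r["conf"],2),len(X),"ang",np.degrees(np.arctan2(u[1],u[0])),"ends",c+u*s.min(),c+u*s.max())
        for a in np.arange(s.min(),s.max(),.015): print("   ",np.round(c+u*a,3),np.round(np.percentile(X[(s>=a)&(s<a+.015),2],[20,50,80]),4))
    cv2.imwrite(f"pics/L_{n}_{int(manip.get_obs()['clock']*100)}.png",p["img"][...,::-1])
E
python3 look.py; ls pics
```

```text
yaw 86.11 tilt [ 0.  0. -1.] pos [0.4126 0.1946 0.0906] clock 8.55 F [-0.9  0.  -0.4] grip 0.21329222621464472
shift [-0.111 -0.417  0.297] spin deg 0.19 -> -0.006
top 0.61 788 ang -0.5022458424547881 ends [0.35094326 0.18931215] [0.52476181 0.18778844]
    [0.351 0.189] [0.1152 0.1189 0.121 ]
    [0.366 0.189] [0.1179 0.1212 0.1227]
    [0.381 0.189] [0.1165 0.1199 0.1222]
g1.png
g2.png
scene1.png
top1.pngTraceback (most recent call last):
  File "look.py", line 10, in <module>
    for a in np.arange(s.min(),s.max(),.015): print("   ",np.round(c+u*a,3),np.round(np.percentile(X[(s>=a)&(s<a+.015),2],[20,50,80]),4))
                                                                                     ~~~~~~~~~~~~~^^^^^^^^^^^^^^^^^^^^^^^^^^^^^^^^^^^
    return _quantile_unchecked(
        a, q, axis, out, overwrite_input, method, keepdims, weights)
    return _ureduce(a,
                    func=_quantile_ureduce_func,
    ...<5 lines>...
                    overwrite_input=overwrite_input,
                    method=method)
    r = func(a, **kwargs)
    result = _quantile(arr,
                       quantiles=q,
    ...<2 lines>...
                       out=out,
                       weights=wgt)
    slices_having_nans = np.isnan(arr[-1, ...])
                                  ~~~^^^^^^^^^
IndexError: index -1 is out of bounds for axis 0 with size 0
```

```bash
sed -i 's/    for a in np.arange/    for a in ():#/;s/        for a in ():.*/        for a in np.arange(s.min(),s.max(),.015):\n            k=(s>=a)\&(s<a+.015)\n            if k.sum()>3: print("   ",np.round(c+u*a,3),np.round(np.percentile(X[k,2],[20,50,80]),4))/' look.py; sed -n 8,14p look.py
```

```text
c=X[:,:2].mean(0);u=np.linalg.svd(X[:,:2]-c,full_matrices=False)[2][0];u*=np.sign(u[0]);s=(X[:,:2]-c)@u
        print(n,round(r["conf"],2),len(X),"ang",np.degrees(np.arctan2(u[1],u[0])),"ends",c+u*s.min(),c+u*s.max())
        for a in np.arange(s.min(),s.max(),.015):
            k=(s>=a)&(s<a+.015)
            if k.sum()>3: print("   ",np.round(c+u*a,3),np.round(np.percentile(X[k,2],[20,50,80]),4))
    cv2.imwrite(f"pics/L_{n}_{int(manip.get_obs()['clock']*100)}.png",p["img"][...,::-1])
```

Request:
carry_out(
  deltas=[
    [-0.11,-0.417,0,0,-1],
    [-0.11,-0.417,0.15,0,-1],
    [-0.11,-0.417,0.297,0,-1],
    [-0.11,-0.417,0.297,0,-1],
    [-0.11,-0.417,0.297,0,-1],
  ],
)

```text
clock: 9.28
position: [0.4254, 0.1314, 0.0466]
ee_rot: [0.032, 0.999, 0.0, 0.0]
ft_force: [0.1, 0.1, -1.1]
grip_width: 0.216
grasp_force: 68.8
```

```bash
python3 look.py; ls pics
```

```text
yaw 86.29 tilt [ 0.001  0.    -1.   ] pos [0.4254 0.1314 0.0466] clock 9.275 F [ 0.1  0.1 -1.1] grip 0.21595760978278103
shift [ 0.002 -0.003  0.004] spin deg 0.01 -> -0.0
top 0.74 409 ang 0.5551023080182701 ends [0.45126094 0.12382825] [0.53867956 0.12467522]
    [0.451 0.124] [0.2539 0.3752 0.3753]
    [0.466 0.124] [0.0692 0.0705 0.0716]
    [0.481 0.124] [0.0692 0.0704 0.0717]
    [0.496 0.124] [0.0697 0.0707 0.0721]
    [0.511 0.124] [0.0691 0.0703 0.0716]
    [0.526 0.125] [0.0684 0.0702 0.0714]
scene 0.56 584 ang -2.8582328739999183 ends [0.35394517 0.13057746] [0.5378483  0.12139573]
    [0.354 0.131] [0.0683 0.0751 0.0778]
    [0.369 0.13 ] [0.07   0.0763 0.0784]
    [0.384 0.129] [0.0698 0.0766 0.0785]
    [0.399 0.128] [0.0694 0.0763 0.0783]
    [0.414 0.128] [0.0757 0.0775 0.079 ]
    [0.429 0.127] [0.1112 0.1123 0.1215]
    [0.444 0.126] [0.066  0.0708 0.0745]
    [0.459 0.125] [0.0688 0.0703 0.0709]
    [0.474 0.125] [0.0697 0.0703 0.0713]
    [0.489 0.124] [0.0696 0.0704 0.0714]
    [0.504 0.123] [0.0693 0.0706 0.0713]
    [0.519 0.122] [0.0698 0.0707 0.0713]
    [0.534 0.122] [0.0694 0.07   0.0707]
L_scene_947.png
L_top_937.png
g1.png
g2.png
scene1.png
top1.png
```

Request:
carry_out(
  deltas=[
    [-0.08,0,0.007,0,-1],
    [-0.16,0,0.007,0,-1],
    [-0.22,0,0.007,0,-1],
    [-0.26,0,0.007,0,-1],
    [-0.3,0,0.007,0,-1],
    [-0.34,0,0.007,0,-1],
    [-0.34,0,0.007,0,-1],
  ],
)

```text
clock: 10.35
position: [0.4762, 0.1278, 0.0448]
ee_rot: [0.032, 0.999, 0.0, 0.0]
ft_force: [-0.2, -0.1, -1.4]
grip_width: 0.214
grasp_force: 68.8
```

Request:
carry_out(
  deltas=[
    [-0.06,0,0,0,-1],
    [-0.12,0,0,0,-1],
    [-0.17,0,0,0,-1],
    [-0.17,0,0,0,-1],
  ],
)

```text
clock: 10.85
position: [0.5019, 0.126, 0.0448]
ee_rot: [0.032, 0.999, -0.0, 0.0]
ft_force: [-0.6, 0.4, -1.0]
grip_width: 0.217
grasp_force: 68.8
```

```bash
python3 look.py; ls pics
```

```text
yaw 86.29 tilt [ 0. -0. -1.] pos [0.5019 0.126  0.0448] clock 10.85 F [-0.6  0.4 -1. ] grip 0.21719436926679225
shift [ 0.514  0.    -0.008] spin deg 0.01 -> -0.0
scene 0.68 399 ang -3.124432099140736 ends [0.42950361 0.12565274] [0.58301618 0.11727314]
    [0.43  0.126] [0.0663 0.0726 0.0753]
    [0.444 0.125] [0.0683 0.0742 0.0763]
    [0.459 0.124] [0.0682 0.0747 0.0761]
    [0.474 0.123] [0.0694 0.0747 0.0758]
    [0.489 0.122] [0.0751 0.0761 0.0768]
    [0.519 0.121] [0.0661 0.069  0.0714]
    [0.534 0.12 ] [0.0676 0.0682 0.0685]
    [0.549 0.119] [0.0678 0.0682 0.069 ]
    [0.564 0.118] [0.0674 0.0677 0.0687]
    [0.579 0.117] [0.0663 0.067  0.0679]
L_scene_1105.png
L_scene_947.png
L_top_1095.png
L_top_937.png
g1.png
g2.png
scene1.png
top1.png
```

Request:
carry_out(
  deltas=[
    [0,0,0.02,0,-1],
    [0,0,0.04,0,-1],
    [0,0,0.06,0,-1],
    [0,0,0.08,0,-1],
    [0,0,0.1,0,-1],
    [0,0,0.1,0,-1],
  ],
)

```text
clock: 11.8
position: [0.5021, 0.1267, 0.031]
ee_rot: [0.032, 0.999, 0.001, 0.001]
ft_force: [-3.4, -0.8, 13.0]
grip_width: 0.216
grasp_force: 71.4
```

Request:
carry_out(
  deltas=[
    [0,0,0.02,0,-1],
    [0,0,0.04,0,-1],
    [0,0,0.06,0,-1],
    [0,0,0.08,0,-1],
    [0,0,0.1,0,-1],
    [0,0,0.1,0,-1],
  ],
)

```text
clock: 12.55
position: [0.5027, 0.1268, 0.0158]
ee_rot: [0.032, 0.999, 0.001, 0.001]
ft_force: [-0.3, 0.4, 6.7]
grip_width: 0.213
grasp_force: 71.8
```

```bash
cat > lid.py <<'E'
from h import *
# lid angle: heights along box x (hinge at 113 mm behind front)
f=np.array([.576,.1217]);bx=np.array([.9979,-.0654]);by=np.array([.0654,.9979])
for n in ("scene","top"):
    p=camera(n);C=cloud(p);q=C[...,:2]-f;a=q@bx;b=q@by
    print(n,[(k,np.round(np.median(C[...,2][(abs(a-k/1000)<.004)&(abs(abs(b)-.0725)<.003)&(C[...,2]>.068)]),4)) for k in (3,15,30,50,70,90,105)])
cv2.imwrite(f"pics/lid.png",camera("scene")["img"][150:270,220:380][...,::-1])
E
python3 lid.py; python3 look.py
```

```text
scene [(3, np.float64(0.0797)), (15, np.float64(0.0849)), (30, np.float64(0.0731)), (50, np.float64(0.0762)), (70, np.float64(0.079)), (90, np.float64(0.0776)), (105, np.float64(0.0765))]
top [(3, np.float64(0.0885)), (15, np.float64(0.088)), (30, np.float64(0.0869)), (50, np.float64(0.084)), (70, np.float64(0.0824)), (90, np.float64(0.0791)), (105, np.float64(0.0782))]
yaw 86.33 tilt [ 0.003  0.001 -1.   ] pos [0.5026 0.1268 0.0158] clock 12.7 F [-0.3  0.8  6.7] grip 0.21466602038165364
shift [ 0.518 -0.005 -0.203] spin deg -0.03 -> 0.001
scene 0.87 320 ang -1.8161693939901855 ends [0.44014508 0.12632171] [0.61986383 0.12062305]
    [0.44  0.126] [0.0236 0.0262 0.0285]
    [0.455 0.126] [0.0266 0.031  0.0338]
    [0.47  0.125] [0.0306 0.0371 0.0395]
    [0.485 0.125] [0.0385 0.0423 0.0449]
    [0.575 0.122] [0.0671 0.0693 0.0707]
    [0.59  0.122] [0.0704 0.0707 0.0724]
```

Request:
carry_out(
  deltas=[
    [0,0,0,0,-1],
    [-0.005,0,-0.03,0,-1],
    [-0.012,0,-0.065,0,-1],
    [-0.022,0,-0.1,0,-1],
    [-0.035,0,-0.132,0,-1],
    [-0.057,0,-0.175,0,-1],
    [-0.08,0,-0.215,0,-1],
    [-0.11,0,-0.252,0,-1],
    [-0.14,0,-0.287,0,-1],
    [-0.14,0,-0.287,0,-1],
  ],
  force=110,
)

```text
clock: 14.15
position: [0.5232, 0.1249, 0.0584]
ee_rot: [0.032, 0.999, 0.0, 0.001]
ft_force: [0.4, -0.6, -1.4]
grip_width: 0.199
grasp_force: 109.7
```

```bash
python3 - <<'E'
from h import *
p=camera("scene");cv2.imwrite("pics/mid.png",cv2.resize(p["img"][100:340,140:460],(800,600))[...,::-1])
go([.5,.12,.05],86.3)
E
```

```text
yaw 86.31 tilt [ 0.001  0.    -1.   ] pos [0.5227 0.1248 0.0581] clock 14.2 F [ 0.3 -0.1 -1. ] grip 0.20322368371869878
shift [ 0.149 -0.042  0.054] spin deg -0.01 -> 0.0
```

View pics/mid.png

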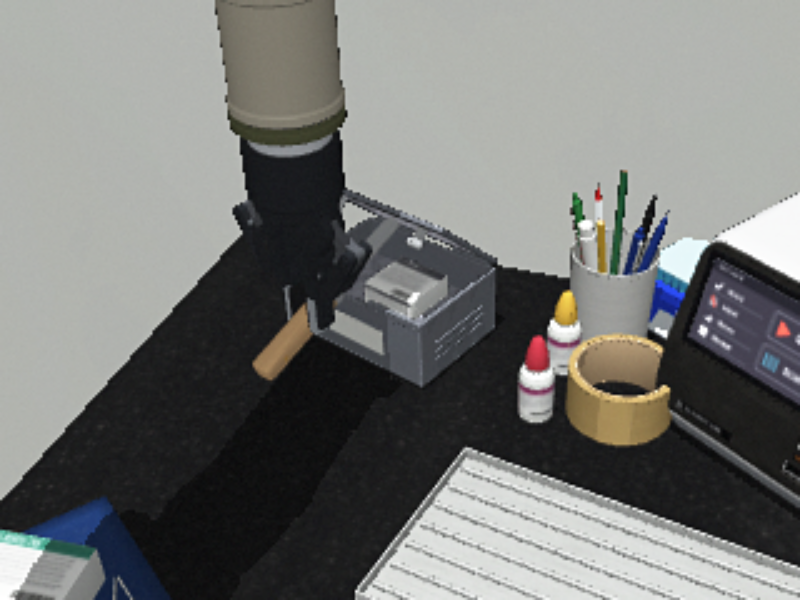

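The picture shows the lid risen off the front, its edge running (345,195)–(495,262), with the tilted spatula still under it and the glasses box inside at (405,285). I'll carry on with the arc.

Request:
carry_out(
  deltas=[
    [-0.035,0,-0.03,0,-1],
    [-0.075,0,-0.059,0,-1],
    [-0.115,0,-0.083,0,-1],
    [-0.16,0,-0.103,0,-1],
    [-0.205,0,-0.117,0,-1],
    [-0.25,0,-0.128,0,-1],
    [-0.3,0,-0.132,0,-1],
    [-0.345,0,-0.134,0,-1],
    [-0.38,0,-0.132,0,-1],
    [-0.405,0,-0.13,0,-1],
    [-0.405,0,-0.13,0,-1],
  ],
)

```text
clock: 15.58
position: [0.5831, 0.1208, 0.0773]
ee_rot: [0.032, 0.999, -0.0, 0.0]
ft_force: [-0.6, -0.4, -0.9]
grip_width: 0.203
grasp_force: 109.6
```

```bash
cat > lid2.py <<'E'
from h import *
f=np.array([.576,.1217]);bx=np.array([.9979,-.0654]);by=np.array([.0654,.9979])
for n in ("scene","top"):
    p=camera(n);C=cloud(p);q=C[...,:2]-f;a=q@bx;b=q@by
    m=(abs(b)<.08)&(a>.06)&(a<.2)&(C[...,2]>.085)&(C[...,2]<.21)
    for lo in np.arange(.085,.2,.015):
        k=m&(C[...,2]>lo)&(C[...,2]<lo+.015)
        if k.sum()>5: print(n,round(lo,3),k.sum(),np.round(np.percentile(a[k],[5,25,50,75,95]),3))
cv2.imwrite("pics/lid2.png",cv2.resize(camera("scene")["img"][100:340,140:460],(800,600))[...,::-1])
E
python3 lid2.py
```

```text
scene 0.085 225 [0.115 0.117 0.118 0.119 0.12 ]
scene 0.1 205 [0.117 0.119 0.12  0.12  0.122]
scene 0.115 248 [0.118 0.12  0.121 0.122 0.123]
scene 0.13 356 [0.101 0.121 0.122 0.123 0.191]
scene 0.145 414 [0.122 0.123 0.125 0.185 0.198]
scene 0.16 495 [0.11  0.124 0.126 0.183 0.196]
scene 0.175 398 [0.124 0.126 0.128 0.187 0.197]
scene 0.19 182 [0.177 0.182 0.188 0.194 0.198]
top 0.085 194 [0.115 0.116 0.117 0.117 0.199]
top 0.1 191 [0.116 0.117 0.118 0.119 0.198]
top 0.115 188 [0.118 0.119 0.119 0.12  0.199]
top 0.13 167 [0.119 0.12  0.121 0.122 0.199]
top 0.145 208 [0.121 0.122 0.123 0.123 0.199]
top 0.16 426 [0.107 0.123 0.124 0.183 0.198]
top 0.175 549 [0.123 0.125 0.174 0.187 0.197]
top 0.19 294 [0.176 0.181 0.187 0.194 0.199]
```

Request:
carry_out(
  deltas=[
    [-0.03,0,0,0,-1],
    [-0.03,0,0,0,-1],
    [0.1,0,0,0,-1],
    [0.4,0,0,0,-1],
    [0.7,0,0,0,-1],
    [0.97,0,0,0,-1],
    [0.97,0,0.2,0,-1],
    [0.97,0,0.35,0,-1],
    [0.97,0,0.35,0,-1],
  ],
)

```text
clock: 16.85
position: [0.4368, 0.1298, 0.024]
ee_rot: [0.032, 0.999, -0.001, -0.001]
ft_force: [-0.2, -0.4, -1.2]
grip_width: 0.205
grasp_force: 109.7
```

```bash
python3 lid2.py | grep scene; python3 look.py
```

```text
scene 0.085 330 [0.116 0.118 0.119 0.12  0.122]
scene 0.1 323 [0.119 0.121 0.122 0.123 0.125]
scene 0.115 343 [0.122 0.123 0.124 0.125 0.127]
scene 0.13 351 [0.124 0.126 0.127 0.128 0.13 ]
scene 0.145 434 [0.127 0.128 0.13  0.178 0.197]
scene 0.16 568 [0.114 0.13  0.132 0.181 0.197]
scene 0.175 408 [0.131 0.133 0.135 0.186 0.197]
scene 0.19 191 [0.177 0.182 0.188 0.194 0.199]
yaw 86.3 tilt [ 0.001  0.001 -1.   ] pos [0.4384 0.1305 0.0258] clock 17.0 F [-0.7 -0.3 -0.6] grip 0.20383646355822352
shift [ 0.09  -0.002 -0.135] spin deg -0.0 -> 0.0
top 0.85 314 ang 2.1581634960105287 ends [0.48896282 0.12149335] [0.5502009 0.1238011]
    [0.489 0.121] [0.0692 0.0711 0.0727]
    [0.504 0.122] [0.0738 0.0758 0.0784]
    [0.519 0.123] [0.0789 0.0808 0.0831]
    [0.534 0.123] [0.084  0.0857 0.0876]
    [0.549 0.124] [0.0876 0.0881 0.0895]
scene 0.68 403 ang -2.200010287966084 ends [0.37543795 0.12907835] [0.55107473 0.12233103]
    [0.375 0.129] [0.032  0.0365 0.0389]
    [0.39  0.129] [0.0367 0.0417 0.0442]
    [0.405 0.128] [0.0421 0.047  0.0496]
    [0.42  0.127] [0.0502 0.0523 0.0542]
    [0.495 0.124] [0.0731 0.0736 0.0756]
    [0.51  0.124] [0.0753 0.0767 0.0786]
    [0.525 0.123] [0.0798 0.0824 0.0837]
    [0.54  0.123] [0.0856 0.0862 0.0869]
```

Request:
carry_out(
  deltas=[
    [0,0,0.05,0,-1],
    [0,0,0.08,0,-1],
    [0,0,0.11,0,-1],
    [0,0,0.14,0,-1],
    [0,0,0.17,0,-1],
    [0,0,0.2,0,-1],
    [0,0,0.225,0,-1],
    [0,0,0.245,0,-1],
    [0,0,0.25,0,-1],
    [0,0,0.25,0,-1],
  ],
  force=30,
)

```text
clock: 18.45
position: [0.4394, 0.1307, -0.0115]
ee_rot: [0.032, 0.999, 0.001, 0.001]
ft_force: [1.2, -0.6, 11.4]
grip_width: 0.202
grasp_force: 113.4
```

```bash
sed -i 's/X\[:,2\]>.02\]/X[:,2]>.003]/' look.py; python3 look.py
```

```text
yaw 86.3 tilt [ 0.003  0.001 -1.   ] pos [ 0.4394  0.1307 -0.0115] clock 18.45 F [ 1.2 -0.6 11.4] grip 0.20199095233769743
shift [ 0.095 -0.004 -0.384] spin deg 0.0 -> -0.0
top 0.74 285 ang 11.704350443629783 ends [0.4590933  0.10835749] [0.55034318 0.12726166]
    [0.459 0.108] [0.3188 0.3216 0.3229]
    [0.488 0.114] [0.0161 0.0166 0.0181]
    [0.503 0.117] [0.0166 0.0179 0.0195]
    [0.518 0.121] [0.017  0.0183 0.0197]
    [0.533 0.124] [0.0179 0.0192 0.0207]
    [0.547 0.127] [0.0181 0.0196 0.0216]
scene 0.66 501 ang -3.195983899502015 ends [0.36842295 0.12989443] [0.55291906 0.11959246]
    [0.368 0.13 ] [0.0091 0.0147 0.0171]
    [0.383 0.129] [0.0112 0.0172 0.0184]
    [0.398 0.128] [0.0112 0.018  0.0194]
    [0.413 0.127] [0.013  0.0184 0.0205]
    [0.428 0.127] [0.0185 0.0204 0.0215]
    [0.443 0.126] [0.063  0.0764 0.0868]
    [0.458 0.125] [0.0098 0.0123 0.0146]
    [0.473 0.124] [0.0138 0.0144 0.0148]
    [0.488 0.123] [0.0145 0.0154 0.0169]
    [0.503 0.122] [0.016  0.017  0.0179]
    [0.518 0.122] [0.0171 0.0184 0.0194]
    [0.533 0.121] [0.0175 0.0189 0.0199]
    [0.548 0.12 ] [0.0185 0.0194 0.02  ]
```

Request:
carry_out(
  deltas=[
    [0,0,0.012,0,-1],
    [0,0,0.012,0,-1],
    [0,0,0.005,0,-0.3],
    [0,0,0,0,0.3],
    [0,0,0,0,1],
    [0,0,0,0,1],
    [0,0,0,0,1],
    [0,0,-0.1,0,1],
    [0,0,-0.4,0,1],
    [0,0,-0.8,0,1],
    [0,0,-1,0,1],
    [0,0,-1,0,1],
  ],
)

```text
clock: 20.15
position: [0.4393, 0.1309, 0.1407]
ee_rot: [0.032, 0.999, 0.002, 0.002]
ft_force: [0.3, 0.2, 0.2]
grip_width: 0.999
grasp_force: 0.0
```

```bash
python3 look.py; python3 - <<'E'
from h import *
p=camera("top");C=cloud(p)
f=np.array([.576,.1217]);bx=np.array([.9979,-.0654]);by=np.array([.0654,.9979])
q=C[...,:2]-f;a=q@bx;b=q@by;z=C[...,2]
m=(a>.006)&(a<.1)&(abs(b)<.069)
print("inside z",np.round(np.percentile(z[m],[2,25,50,75,90,98]),4))
for n in ("top","scene"):
    pp=p if n=="top" else camera(n);D=cloud(pp)
    for bb in boxes_of("cover_glasses",pp)[:3]: print(n,bb)
    q=D[...,:2]-f;a=q@bx;b=q@by
    k=(a>.008)&(a<.098)&(abs(b)<.066)&(D[...,2]>.05)&(D[...,2]<.064)
    k=cv2.morphologyEx(k.astype(np.uint8),cv2.MORPH_OPEN,np.ones((5,5)))>0
    if k.sum()>20: print(n,k.sum(),np.median(D[k][:,2]),cv2.minAreaRect((D[k][:,:2]*1000).astype(np.float32)),"box coords",np.round([a[k].min(),a[k].max(),b[k].min(),b[k].max()],4))
cv2.imwrite("pics/in.png",np.hstack([cv2.resize(p["img"][110:350,160:400],(400,400)),cv2.resize(pp["img"][150:310,220:380],(400,400))])[...,::-1])
E
```

```text
yaw 86.3 tilt [ 0.005  0.003 -1.   ] pos [0.4393 0.1309 0.1407] clock 20.15 F [0.3 0.2 0.2] grip 0.9990738489158616
shift [ 0.098 -0.008  0.631] spin deg -0.0 -> 0.0
scene 0.81 663 ang -1.8458431043162484 ends [0.36866527 0.12919814] [0.55120357 0.12331545]
    [0.369 0.129] [0.0098 0.015  0.0172]
    [0.384 0.129] [0.0113 0.0162 0.0173]
    [0.399 0.128] [0.0094 0.0161 0.0176]
    [0.414 0.128] [0.0111 0.0159 0.0177]
    [0.429 0.127] [0.0114 0.0163 0.0176]
    [0.444 0.127] [0.0094 0.0159 0.0173]
    [0.459 0.126] [0.0103 0.0155 0.017 ]
    [0.474 0.126] [0.0082 0.0094 0.0103]
    [0.489 0.125] [0.0079 0.0091 0.01  ]
    [0.504 0.125] [0.0084 0.0093 0.0103]
    [0.519 0.124] [0.0077 0.0088 0.0101]
    [0.534 0.124] [0.0083 0.0097 0.0102]
inside z [0.0329 0.0353 0.0368 0.0562 0.0588 0.0633]
top {'position': [0.6365, 0.1084, 0.0549], 'conf': 0.97}
top 1125 0.057679355358596474 ((638.462890625, 109.84791564941406), (55.862613677978516, 56.209449768066406), 86.84159088134766) box coords [ 0.0349  0.0914 -0.0356  0.0201]
scene {'position': [0.6291, 0.1036, 0.0624], 'conf': 0.93}
scene 375 0.0571773687914369 ((639.6868286132812, 109.33065795898438), (54.91796112060547, 57.196388244628906), 86.20146942138672) box coords [ 0.0357  0.0929 -0.0356  0.0193]
```

View pics/in.png

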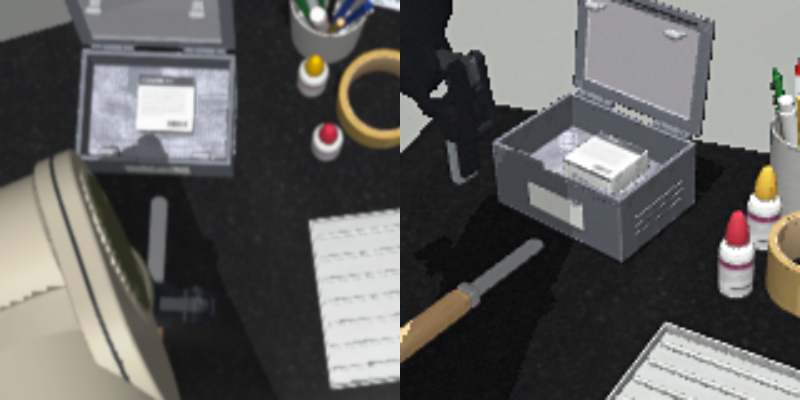

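Request:
carry_out(
  deltas=[
    [-0.4,0,0,0,0.65],
    [-0.8,0,0,0,0.65],
    [-1,0,0,0,0.65],
    [-1,0,0,0,0.65],
  ],
)

```text
clock: 21.05
position: [0.5885, 0.1198, 0.1361]
ee_rot: [0.033, 0.999, -0.001, -0.0]
ft_force: [-1.1, 0.3, -0.2]
grip_width: 0.825
grasp_force: 0.0
```

```bash
python3 -c "
from h import *
go([.6388,.1096,.019],86.5)"
```

```text
yaw 86.24 tilt [-0.001 -0.002 -1.   ] pos [0.5885 0.1198 0.1361] clock 21.05 F [-1.1  0.3 -0.2] grip 0.8250511708042919
shift [-0.34  -0.044  0.781] spin deg 0.26 -> -0.009
```

Request:
carry_out(
  deltas=[
    [-0.34,-0.044,0,0,0.65],
    [-0.34,-0.044,0.15,0,0.65],
    [-0.34,-0.044,0.35,0,0.65],
    [-0.34,-0.044,0.55,0,0.65],
    [-0.34,-0.044,0.55,0,0.65],
  ],
)

```text
clock: 21.68
position: [0.6353, 0.1109, 0.0526]
ee_rot: [0.032, 0.999, -0.001, -0.003]
ft_force: [-0.2, -0.3, 0.8]
grip_width: 0.822
grasp_force: 0.0
```

```bash
python3 -c "
from h import *
go([.6388,.1096,.019],86.5)
p=camera('wrist');C=cloud(p)
q=C[...,:2]-[.6388,.1096];k=(np.abs(q)<.05).all(-1)&(abs(C[...,2]-.0575)<.006)
print(k.sum(),cv2.minAreaRect((C[k][:,:2]*1000).astype(np.float32)))
cv2.imwrite('pics/w3.png',p['img'][...,::-1])"
```

```text
yaw 86.34 tilt [-0.005 -0.001 -1.   ] pos [0.6353 0.1109 0.0526] clock 21.675 F [-0.2 -0.3  0.8] grip 0.8221655132128267
shift [-0.025 -0.007  0.224] spin deg 0.16 -> -0.005
17438 ((637.3146362304688, 109.46034240722656), (99.67552947998047, 96.9765396118164), 89.99700164794922)
```

View pics/w3.png

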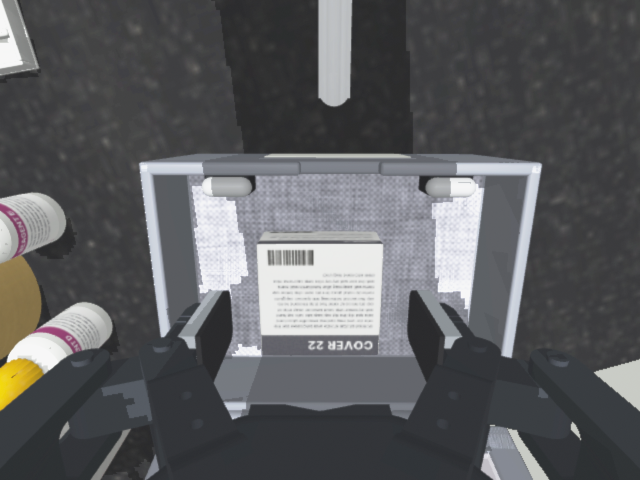

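The wrist view shows the glasses box (260–382, 235–355) between the open pads (at x≈215 and 430), clear of the walls at 160 and 510. I'll go down and grip.

Request:
carry_out(
  deltas=[
    [-0.02,-0.007,0.07,0,0.65],
    [-0.02,-0.007,0.15,0,0.65],
    [-0.02,-0.007,0.2,0,0.65],
    [-0.02,-0.007,0.224,0,0.65],
    [-0.02,-0.007,0.224,0,0.65],
    [-0.02,-0.007,0.224,0,0],
    [-0.02,-0.007,0.224,0,-0.3],
    [-0.02,-0.007,0.224,0,-0.3],
    [-0.02,-0.007,0.224,0,-0.3],
    [-0.02,-0.007,0.224,0,-0.3],
  ],
  force=30,
)

```text
clock: 22.98
position: [0.6412, 0.1096, 0.0218]
ee_rot: [0.032, 0.999, 0.0, 0.0]
ft_force: [0.0, -0.4, 6.1]
grip_width: 0.637
grasp_force: 33.1
```

Request:
carry_out(
  deltas=[
    [0,0,-0.05,0,-0.3],
    [0,0,-0.2,0,-0.3],
    [0,0,-0.45,0,-0.3],
    [0,0,-0.75,0,-0.3],
    [0,0,-1,0,-0.3],
    [0,0,-1,0,-0.3],
  ],
  force=40,
)

```text
clock: 23.72
position: [0.6423, 0.1097, 0.1748]
ee_rot: [0.032, 0.999, 0.001, 0.002]
ft_force: [0.1, 0.3, -1.1]
grip_width: 0.635
grasp_force: 43.3
```

```bash
python3 -c "
from h import *
go([.457,-.175,.06],95.5)"
```

```text
yaw 86.31 tilt [ 0.005  0.002 -1.   ] pos [0.6423 0.1097 0.1748] clock 23.725 F [ 0.1  0.3 -1.1] grip 0.6348894751423573
shift [ 1.114 -1.975  0.756] spin deg 9.19 -> -0.306
```

Request:
carry_out(
  deltas=[
    [0.1,-0.15,0,0,-0.3],
    [0.25,-0.4,0,-0.1,-0.3],
    [0.4,-0.7,0,-0.2,-0.3],
    [0.6,-1,0,-0.306,-0.3],
    [0.6,-1,0,-0.306,-0.3],
    [0.6,-1,0,-0.306,-0.3],
  ],
)

```text
clock: 24.48
position: [0.5411, -0.0338, 0.1708]
ee_rot: [-0.048, 0.999, 0.0, -0.0]
ft_force: [0.8, 1.1, -1.0]
grip_width: 0.639
grasp_force: 43.3
```

```bash
python3 -c "
from h import *
go([.457,-.175,.06],95.5)"
```

```text
yaw 95.5 tilt [-0.001  0.001 -1.   ] pos [ 0.5411 -0.0338  0.1708] clock 24.475 F [ 0.8  1.1 -1. ] grip 0.6393335106569342
shift [ 0.648 -0.884  0.738] spin deg -0.0 -> 0.0
```

Request:
carry_out(
  deltas=[
    [0.15,-0.2,0,0,-0.3],
    [0.35,-0.45,0,0,-0.3],
    [0.55,-0.75,0,0,-0.3],
    [0.648,-0.884,0.1,0,-0.3],
    [0.648,-0.884,0.3,0,-0.3],
    [0.648,-0.884,0.55,0,-0.3],
    [0.648,-0.884,0.8,0,-0.3],
    [0.648,-0.884,0.95,0,-0.3],
    [0.648,-0.884,0.95,0,-0.3],
  ],
)

```text
clock: 25.6
position: [0.4565, -0.1745, 0.0271]
ee_rot: [-0.049, 0.999, 0.0, -0.002]
ft_force: [-0.5, 0.2, -0.1]
grip_width: 0.641
grasp_force: 43.3
```

```bash
python3 -c "
from h import *
go([.457,-.175,-.0065],95.5)
p=camera('scene');C=cloud(p)
for b in boxes_of('cover_glasses',p)[:1]: print(b)
q=C[...,:2]-[.457,-.175];k=(np.abs(q)<.045).all(-1)&(C[...,2]>.012)&(C[...,2]<.06)
print(np.round(np.percentile(C[k][:,2],[1,5,50,95,99]),4))
"
```

```text
yaw 95.59 tilt [-0.004 -0.    -1.   ] pos [ 0.4565 -0.1745  0.0271] clock 25.6 F [-0.5  0.2 -0.1] grip 0.6411036591150827
shift [-0.004 -0.003  0.224] spin deg -0.09 -> 0.003
{'position': [0.4418, -0.1771, 0.0702], 'conf': 0.84}
[0.0414 0.0433 0.0519 0.0595 0.0599]
```

Request:
carry_out(
  deltas=[
    [0,0,0.06,0,-0.3],
    [0,0,0.11,0,-0.3],
    [0,0,0.15,0,-0.3],
    [0,0,0.18,0,-0.3],
    [0,0,0.2,0,-0.3],
    [0,0,0.21,0,-0.3],
    [0,0,0.22,0,-0.3],
    [0,0,0.22,0,-0.3],
  ],
)

```text
clock: 26.7
position: [0.4573, -0.1756, -0.0042]
ee_rot: [-0.048, 0.999, 0.0, 0.0]
ft_force: [0.0, -0.7, -0.7]
grip_width: 0.637
grasp_force: 43.3
```

Bottom at about 10 mm; a few more mm until contact.

Request:
carry_out(
  deltas=[
    [0,0,0.007,0,-0.3],
    [0,0,0.014,0,-0.3],
    [0,0,0.02,0,-0.3],
    [0,0,0.02,0,-0.3],
  ],
)

```text
clock: 27.2
position: [0.4572, -0.1756, -0.0073]
ee_rot: [-0.048, 0.999, 0.0, -0.0]
ft_force: [0.0, 0.0, -1.2]
grip_width: 0.634
grasp_force: 43.3
```

Request:
carry_out(
  deltas=[
    [0,0,0.006,0,-0.3],
    [0,0,0.012,0,-0.3],
    [0,0,0.012,0,-0.3],
  ],
)

```text
clock: 27.58
position: [0.4574, -0.1757, -0.0075]
ee_rot: [-0.048, 0.999, 0.001, 0.0]
ft_force: [-10.6, 3.3, 28.6]
grip_width: 0.639
grasp_force: 46.7
```

Request:
carry_out(
  deltas=[
    [0,0,-0.01,0,-0.3],
    [0,0,-0.01,0,-0.3],
    [0,0,-0.01,0,0.35],
    [0,0,-0.01,0,0.6],
    [0,0,-0.01,0,0.7],
    [0,0,-0.01,0,0.7],
    [0,0,-0.1,0,0.7],
    [0,0,-0.35,0,0.7],
    [0,0,-0.7,0,0.7],
    [0,0,-1,0,0.7],
    [0,0,-1,0,0.7],
    [0,0,-1,0,0.7],
  ],
)

```text
clock: 29.08
position: [0.4571, -0.1756, 0.1411]
ee_rot: [-0.048, 0.999, 0.0, 0.0]
ft_force: [-0.4, 0.4, -0.3]
grip_width: 0.848
grasp_force: 0.0
```

```bash
python3 lid2.py | grep scene | head -4; python3 - <<'E'
from h import *
p=camera("scene");cv2.imwrite("pics/fin.png",p["img"][...,::-1]);C=cloud(p)
r=outline_of("cover_glasses",p)[0];X=C[r["region"]&(p["depth"]>0)];T=X[X[:,2]>.024]
print(r["conf"],np.round(np.percentile(X[:,2],[2,50,98]),4),cv2.minAreaRect((T[:,:2]*1000).astype(np.float32)),np.linalg.lstsq(np.c_[T[:,:2],np.ones(len(T))],T[:,2],rcond=None)[0])
for b in boxes_of("dropper_a",p)[:2]+boxes_of("spatula",p)[:1]: print(b)
E
```

```text
scene 0.085 339 [0.116 0.118 0.119 0.12  0.122]
scene 0.1 329 [0.119 0.121 0.122 0.123 0.124]
scene 0.115 340 [0.121 0.123 0.124 0.125 0.127]
scene 0.13 348 [0.124 0.126 0.127 0.128 0.129]
0.74 [0.0098 0.028  0.0306] ((455.7856750488281, -176.52200317382812), (56.31513214111328, 55.112300872802734), 5.315728664398193) [0.00492785 0.00721051 0.02736499]
{'position': [0.5885, -0.0523, 0.0166], 'conf': 0.44}
{'position': [0.6617, -0.0492, 0.0289], 'conf': 0.39}
{'position': [0.4364, 0.1214, 0.0139], 'conf': 0.95}
```

View pics/fin.png

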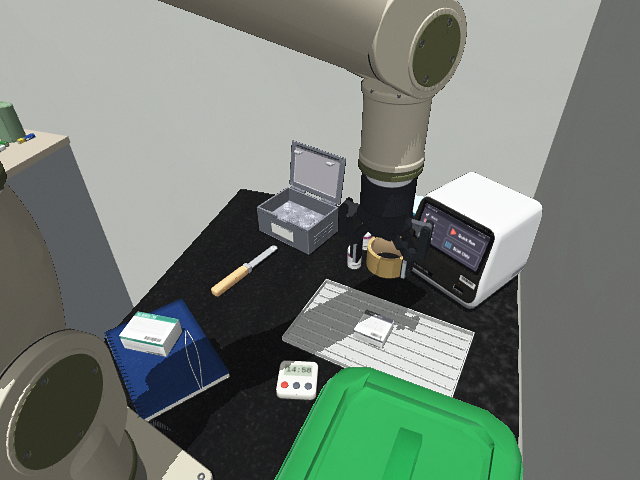

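The final picture shows the lid open at (317,170), the spatula flat at (245,270), the glasses box flat in the tray at (373,328), the droppers standing and the gripper clear. Handing in.

```bash
python3 -c "
from h import *
print(ticket.hand_in())"
```

```text
the job is handed in; nothing more can be done
None
```

The job is handed in (no verdict was returned): I levered the lid off its catches with the spatula and swung it fully open, laid the spatula flat, set the cover glasses flat in the ribbed tray, and left both droppers standing, in about 29 s.

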